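# Turn the entryway carousel until the keys face front

### The job

Gently turn the round tray on the entryway shelf by pushing its rim or one of its rim posts with a fingertip, until the ring with the two keys lies at the front, in line with the fixed tongue that sticks out under the tray: the middle of the key bundle within the tongue's width. Do not touch, lift or tip anything that lies on the tray, leave the other things on the shelf where they are, and finish with the tray at rest and the fingers away from it.

Things in the scene. Friction and masses are not known exactly. Their poses are not given: they have to be found in the camera images.
- stand: Fixed stand of the turntable, turned by up to 0.5 rad. Origin on the turning axis at the height of the shelf top; z up. Its -x axis is the FRONT: a flat dark steel tongue 30 mm wide and 10 mm thick lies on the shelf along -x and reaches 220 mm from the axis, so 50 mm of it shows beyond the tray's edge.
- carousel (a joint): Angle of the wooden tray, rad, positive anticlockwise from above; turns either way as far as needed. Flat disc 340 mm in diameter, underside 20 mm and top 34 mm above the shelf. The bearing has dry friction (about 1 N at the rim) and damping, so the tray stops where it is left when turned slowly. At 0 post0 is on the stand's -x axis.
- post0 (a point): Centre of the top end of one of eight upright round steel posts that stand on the tray's rim 45 degrees apart: 14 mm in diameter, 45 mm high, axes 160 mm from the turning axis, tops 79 mm above the shelf. They are fixed to the tray and turn with it; pushing one sideways turns the tray.
- keys_mid (a point): Middle of the key bundle, 2 mm above the tray: a steel ring 33 mm in diameter with two flat steel keys spread in a V, all lying loose and flat on the tray, about 80 mm long and 4 mm thick, about 92 mm from the turning axis. The ring is on its -x side, the keys' points on its +x side. Loose, it rides with the tray by friction. Its own yaw does not matter.
- power_bank: Matte black power bank 80 x 50 x 22 mm lying loose on the tray; origin at the centre of its underside.
- earbud_case: Glossy white rounded earbud case 60 x 46 x 24 mm lying loose on the tray; origin at the centre of its underside.
- flashlight: Aluminium flashlight 32 mm in diameter and 72 mm high, standing upright and loose on its tail on the tray (top 106 mm above the shelf); origin at the centre of its underside.
- coin_dish: Grey ceramic dish 84 mm in diameter and 18 mm high with three coins, loose on the tray, at the front at the start; origin at the centre of its underside.
- glasses_case: Grey fabric-covered spectacle case 160 x 60 x 45 mm on the shelf beside the tray, on the robot's right; leave it.
- polish_tin: Flat dark steel tin 76 mm in diameter, 24 mm high, on the shelf on the robot's right; leave it.
- sanitiser: Clear bottle 52 mm in diameter, 130 mm high, on the shelf on the robot's left; leave it.
- shoe_brush: Wooden shoe brush 140 x 44 x 38 mm standing on its dark bristles on the shelf on the robot's left; leave it.
- keys: The whole key bundle, with its origin on its underside, straight below point keys_mid.
Mind the look-alikes: they are no part of the job. Leave any green look-alike of the keys alone.

How it is judged:
By the outcome, as a careful person would: the job done as asked, in the order asked, and still so for the second after the job is handed in, with the robot touching nothing.
It also fails if it takes over 64 s, if anything falls off the work surface, if the arm or the gripper's body presses on something with over 40 N, if the wrist force passes 120 N, or if a joint passes its speed limit or range.

### The arm

A 6-joint arm with a two-finger parallel gripper is mounted at the origin on the work surface. World frame = base frame: x ahead of the robot, y to its left, z up, the work surface at z = 0. Lengths are in m, angles in degrees, forces in N, time in s.
With the tool pointing down it reaches from about 0.375 to 0.9 m from the base axis. Payload 3.1 kg.
Tool frame: the origin (TCP) lies between the finger pads; the fingertips stand 11 mm ahead of it and the grasp point (between the pads) lies 8 mm behind it; z points along the fingers, y is the line along which they close (so a half turn about z gives the same grasp; the last joint's range is limited). The gripper opens to 87 mm and grips with 3 to 60 N. Pads are 19 mm wide; open, the fingers measure 117 mm over their backs; the gripper's body (75 mm by 190 mm) begins 51 mm behind the grasp point.
Start: joints at [-80.472, 30.224, 82.088, -0, 67.689, -10.227], TCP at [0.211, -0.588, 0.234] pointing down, gripper open.
Joint ranges: [-176.69, 176.69], [-43.24, 126.21], [12.49, 139.97], [-82, 262], [0, 151.66], [-163.58, 163.58]. Speed limits (degrees/s): [159.86, 159.86, 180, 180, 180, 180].

### API

Orientations are given as a 3x3 rotation matrix whose columns are the frame's x, y, z axes.
In Python, from rig import bot, viewer, workorder, nets gives the robot as it stands. The module is installed in compiled form; this text tells all that it offers.
- The arm moves only by the tool move_arm, never from a script. Its argument "increments" is a list of rows, each a list of 7 numbers: the shift along the tool's x, y, z normalised to -1 to 1, where 1 is 0.3 m, then the turn, a rotation vector about the tool's x, y, z normalised to -1 to 1, where 1 is pi rad, then the opening, from 0 (shut) to 1 (fully open). In form: [[tx, ty, tz, wx, wy, wz, grip], ...]. A call has 1 to 10 rows; each row is the pose to reach, as a shift and turn from the pose commanded when the call began, along the tool's axes at that moment, turning the shorter way round; what a row does not reach only later rows make up. A row lasts 1/12 s, in which the tool goes at most 41.7 mm and 7.16 degrees, less where a joint would pass 70% of its speed; a pose out of reach is approached as far as the arm can. A call with a number of a shift or a turn outside -1 to 1 is refused whole. A call with a gripper value outside its range is refused whole. The fingers move at their own pace and stop on an object; the grip force is fixed at half the most. Time passes only in rows, so rows that repeat a pose let the fingers close. It gives the time, the measured TCP pose, the force, the opening and the grip force at its end, in the units of the state.
- bot.read_state(): the state, without advancing time (a new reading comes with each control period).
- viewer.capture(name): name is "scene" or "top"; returns a dict with "image" (420x560x3 uint8, blue, green, red), "K" (3x3 intrinsics, pixels), "eye" and "orientation" of the camera in the world. Camera axes: x right, y up, looking along -z (the intrinsics and any distortion apply to the point x, -y, -z); pixel columns grow to the right and rows downward; lengths in m; the calibration is good to about 2 mm. A picture is of the moment at which its call begins. There is no depth.
- workorder.hand_in(): hands the job in; it is judged then, once.
Trained networks look in the newest picture that a camera, given by its name, has taken for a name from the list of things; names that differ only in an ending like _2 or _b are one class to them, and where a whole thing is asked for, a point or a joint stands for the part that bears it (a point fixed in the world has none). Each returns a list of dicts, best first, with "conf" (0 to 1); they miss things now and then, are a little off and sometimes report something else, mostly with a low value. They report only what shows in the picture. A call takes as long as a camera call. They do not tell look-alikes from the thing itself.
- nets.find_in(camera, thing): "location" ([column, row] in pixels, amid what is visible of it).
The state is a dict: "time_s": time; "joint_positions": joint angles; "qvel": joint speeds; "tau": joint torques, N m; "position": TCP position; "tcp_rot": TCP orientation; "force": force on the tool from outside, world axes, zero at the start; "moment": the same for the moment, N m; "opening": opening from 0.0 (shut) to 1.0 (fully open); "grasp_force": force on a finger pad.
Only numpy, scipy, OpenCV 4.12 (cv2) and the standard library are available. Lean on these libraries where they do the work, as an engineer would, in place of code of your own. Each camera call takes 0.05 s, during which the arm holds its last target. There are 200 camera calls.

## Working session

There is one attempt and no reset: what is moved stays moved. The work goes in short steps, Python scripts to look and compute and a tool call to move; the robot and the scene stay as the last step left them, time stands still between calls to the robot, and variables do not carry over. Pictures are saved under pics/ and viewed, at most 10 in all, crops included, and the job is handed in when it is done.

Besides the shell and the picture viewer there is one more tool, called after ">>>" as name([rows], argument=value, ...), one row to a line, values as JSON. move_arm: Moves the arm, as the interface text tells. Its arguments: {"type":"object","properties":{"increments":{"type":"array"}},"required":["increments"]}

```bash
mkdir -p pics
cat > h.py <<'E'
from rig import bot, viewer, workorder, nets
import numpy as np, cv2
def cap(n): return viewer.capture(n)
def ray(c,uv):
    K=c["K"];d=np.linalg.inv(K)@np.array([uv[0],uv[1],1.]);d=np.array([d[0],-d[1],-d[2]])
    return np.array(c["eye"]),np.array(c["orientation"])@d
def onz(c,uv,z):
    e,d=ray(c,uv);return (e+d*(z-e[2])/d[2])[:2]
def proj(c,P):
    p=np.array(c["orientation"]).T@(np.array(P)-c["eye"]);q=c["K"]@np.array([p[0],-p[1],-p[2]]);return q[:2]/q[2]
E
python3 - <<'E'
from h import *
Z=dict(keys=.036,keys_mid=.036,post0=.079,power_bank=.056,earbud_case=.058,flashlight=.106,coin_dish=.045,stand=.01,carousel=.034,glasses_case=.045,polish_tin=.024,sanitiser=.1,shoe_brush=.038)
for n in("top","scene"):
    c=cap(n);cv2.imwrite(f"pics/{n}0.png",c["image"]);print(n,np.round(c["eye"],3),[k for k in c])
    for t,z in Z.items():
        for r in nets.find_in(n,t)[:3 if t!='post0' else 9]: print(t,round(r["conf"],2),np.round(r["location"]),np.round(onz(c,r["location"],z),3))
s=bot.read_state();print(s["tcp_rot"],s["position"],s["time_s"])
E
```

```text
top [0.233 0.007 1.381] ['image', 'K', 'eye', 'orientation']
keys 0.73 [170. 205.] [0.54  0.318]
keys 0.6 [264. 164.] [0.66  0.057]
keys_mid 0.7 [167. 205.] [0.541 0.327]
keys_mid 0.45 [267. 162.] [0.668 0.048]
post0 0.83 [282. 188.] [0.581 0.006]
post0 0.73 [454. 174.] [ 0.621 -0.464]
power_bank 0.82 [248. 190.] [0.58  0.101]
earbud_case 0.83 [306. 203.] [ 0.542 -0.062]
flashlight 0.59 [305. 164.] [ 0.64  -0.057]
coin_dish 0.78 [277. 218.] [0.505 0.018]
stand 0.8 [282. 191.] [0.59  0.006]
carousel 0.74 [284. 188.] [0.593 0.001]
glasses_case 0.82 [452. 175.] [ 0.628 -0.469]
glasses_case 0.34 [116. 254.] [0.402 0.455]
polish_tin 0.86 [446. 245.] [ 0.434 -0.446]
polish_tin 0.53 [117. 253.] [0.406 0.46 ]
sanitiser 0.56 [126. 170.] [0.621 0.426]
sanitiser 0.3 [285. 190.] [ 0.568 -0.002]
sanitiser 0.29 [118. 250.] [0.405 0.433]
shoe_brush 0.66 [115. 251.] [0.41  0.461]
scene [ 1.31  -0.266  1.127] ['image', 'K', 'eye', 'orientation']
keys 0.63 [309. 260.] [0.677 0.05 ]
keys 0.47 [278. 213.] [0.484 0.029]
keys 0.35 [257. 233.] [ 0.535 -0.057]
keys_mid 0.69 [374. 207.] [0.571 0.311]
keys_mid 0.46 [310. 257.] [0.668 0.058]
post0 0.69 [284. 249.] [ 0.643 -0.014]
post0 0.48 [121. 253.] [ 0.492 -0.436]
power_bank 0.86 [316. 227.] [0.589 0.107]
earbud_case 0.71 [257. 236.] [ 0.56  -0.064]
flashlight 0.62 [282. 250.] [ 0.66  -0.026]
flashlight 0.45 [268. 259.] [ 0.673 -0.071]
coin_dish 0.66 [278. 215.] [0.499 0.024]
stand 0.58 [286. 250.] [0.606 0.007]
carousel 0.79 [282. 246.] [ 0.604 -0.005]
glasses_case 0.75 [121. 310.] [ 0.645 -0.47 ]
polish_tin 0.73 [120. 256.] [ 0.46  -0.449]
shoe_brush 0.55 [392. 162.] [0.421 0.459]
shoe_brush 0.4 [423. 210.] [0.635 0.445]
[[ 9.41130803e-01  3.38042617e-01 -1.11653307e-05]
 [ 3.38042617e-01 -9.41130803e-01 -3.80178120e-05]
 [-2.33596773e-05  3.20053764e-05 -9.99999999e-01]] [ 0.21126591 -0.58820031  0.23356363] 1.4
```

View pics/top0.png

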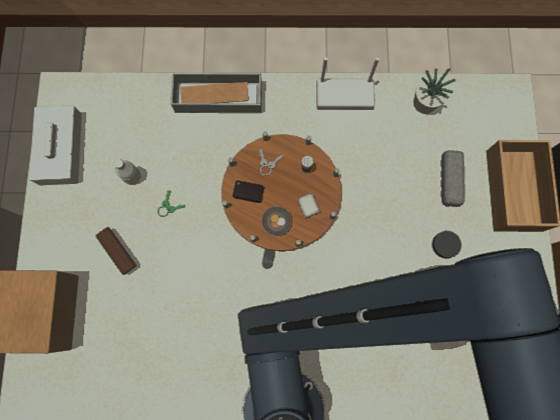

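View pics/scene0.png

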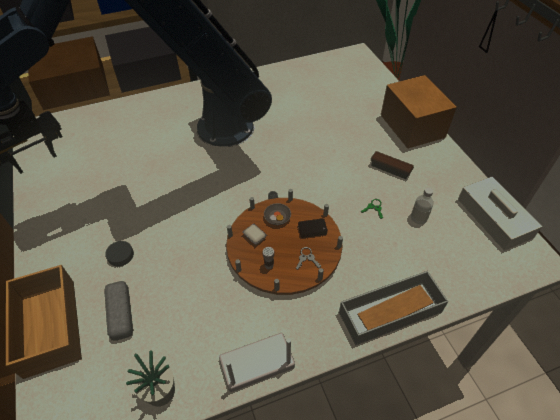

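Tray is centred at about (282,191) in the top view and the tongue end is at (268,258). There are two candidates for the keys: the steel bundle on the tray at (268,163) and the green one on the shelf at (170,205). The steel bundle fits, since it lies on the tray and isn't green. I'll confirm it in an enlarged crop.

Run:
```python
import cv2
a=cv2.imread("pics/top0.png")[125:275,205:360]
cv2.imwrite("pics/crop1.png",cv2.resize(a,None,fx=4,fy=4,interpolation=cv2.INTER_CUBIC)[:600])
```

```text
(no output)
```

View pics/crop1.png

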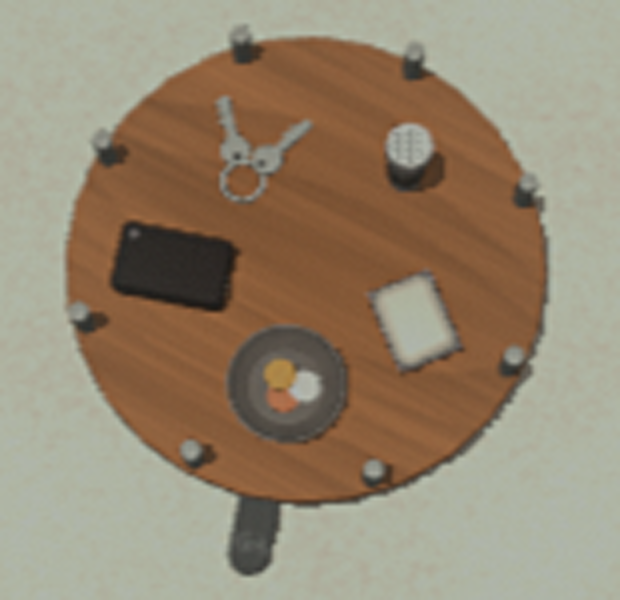

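Run:
```python
from h import *
c=cap("top")
f=lambda p:(205+(p[0]+.5)/4-.5,125+(p[1]+.5)/4-.5)
P=[(241,32),(416,48),(102,138),(530,180),(79,310),(515,352),(193,448),(375,465)]
w=np.array([onz(c,f(p),.079) for p in P])
A=np.c_[2*w,np.ones(8)];s=np.linalg.lstsq(A,(w**2).sum(1),rcond=None)[0];o=s[:2]
print("centre",o,"r",np.sqrt(s[2]+o@o))
d=w-o;print("post az",np.round(np.degrees(np.arctan2(d[:,1],d[:,0])),1));print(np.round(w,3),np.round(np.hypot(*d.T),3))
for n,p,z in[("ring",(243,181),.036),("tip1",(223,98),.036),("tip2",(310,122),.036),("tongue end",(249,575),.01),("tongue axis",(255,540),.01),("mid",(253,150),.036),("flash",(409,146),.106),("dish",(287,384),.052)]:
    q=onz(c,f(p),z)-o;print(n,np.round(q+o,3),round(np.hypot(*q),3),round(np.degrees(np.arctan2(q[1],q[0])),1))
```

```text
centre [0.58731165 0.00811196] r 0.15978410773216992
post az [  16.8  -28.3   62.2  -73.5  107.3 -118.   152.3 -163. ]
[[ 0.74   0.054]
 [ 0.728 -0.068]
 [ 0.662  0.149]
 [ 0.633 -0.145]
 [ 0.54   0.161]
 [ 0.512 -0.133]
 [ 0.446  0.082]
 [ 0.435 -0.039]] [0.159 0.16  0.159 0.16  0.16  0.16  0.16  0.159]
ring [0.644 0.053] 0.073 38.2
tip1 [0.706 0.068] 0.133 26.8
tip2 [0.688 0.006] 0.101 -1.4
tongue end [0.369 0.046] 0.222 170.1
tongue axis [0.393 0.042] 0.198 170.0
mid [0.667 0.046] 0.089 25.4
flash [ 0.648 -0.061] 0.092 -48.7
dish [0.495 0.021] 0.093 172.4
```

The crop shows a steel ring at crop (243,181) with two steel keys, so this is the bundle meant. The post-circle fit gives r = 159.8 mm, the tongue end is at 222 mm and the keys are about 90 mm from the axis, all matching the description. The keys are at azimuth 25° and the tongue at 170°, so I need about +145°. I'll close the fingers, enter between the left posts at azimuth 85° and push the 107° post round the front.

```bash
cat >> h.py <<'E'
def rel(p,yaw=None,s=None):
    s=s or bot.read_state();R=np.array(s["tcp_rot"]);d=R.T@(np.array(p)-s["position"])/.3
    y=np.degrees(np.arctan2(R[1,0],R[0,0]));w=0 if yaw is None else -((yaw-y+180)%360-180)/180
    return np.round(d,3),round(w,4)
E
python3 - <<'E'
from h import *
o=np.array([.5873,.0081]);a=np.radians(85);p=o+.168*np.array([np.cos(a),np.sin(a)]);print(p,rel([*p,.234],-5))
E
```

```text
[0.60194216 0.17546071] (array([ 2.086e+00, -1.955e+00, -2.000e-03]), np.float64(0.1375))
```

>>> move_arm([
  [0.03,-0.028,0,0,0,0,0],
  [0.09,-0.085,0,0,0,0,0],
  [0.17,-0.16,0,0,0,0,0],
  [0.25,-0.235,0,0,0,0,0],
  [0.33,-0.31,0,0,0,0,0],
  [0.41,-0.385,0,0,0,0,0],
  [0.49,-0.46,0,0,0,0,0],
  [0.57,-0.535,0,0,0,0,0],
  [0.65,-0.61,0,0,0,0,0],
  [0.73,-0.685,0,0,0,0,0],
])

```text
time_s: 2.28
position: [0.3483, -0.3183, 0.2337]
tcp_rot: [[0.941, 0.338, 0.0], [0.338, -0.941, 0.0], [0.0, -0.0, -1.0]]
force: [0.3, -1.0, 0.2]
opening: 0.324
grasp_force: 0.0
```

>>> move_arm([
  [0.08,-0.075,0,0,0,0,0],
  [0.16,-0.15,0,0,0,0,0],
  [0.24,-0.225,0,0,0,0,0],
  [0.32,-0.3,0,0,0,0,0],
  [0.4,-0.375,0,0,0,0,0],
  [0.48,-0.45,0,0,0,0,0],
  [0.56,-0.525,0,0,0,0,0],
  [0.64,-0.6,0,0,0,0,0],
  [0.7,-0.656,0,0,0,0,0],
  [0.74,-0.694,0,0,0,0,0],
])

```text
time_s: 3.12
position: [0.4866, -0.0466, 0.2337]
tcp_rot: [[0.94, 0.34, 0.0], [0.34, -0.94, 0.001], [0.001, -0.001, -1.0]]
force: [-0.2, -0.8, 0.1]
opening: 0.004
grasp_force: 0.0
```

Run:
```python
from h import *
s=bot.read_state();print(s["position"],s["opening"],rel([.602,.1755,.234],-5))
```

```text
[ 0.48664619 -0.04664238  0.23374267] 0.004472332292857825 (array([ 0.614, -0.565, -0.   ]), np.float64(0.1383))
```

>>> move_arm([
  [0.06,-0.056,0,0,0,0.014,0],
  [0.13,-0.12,0,0,0,0.03,0],
  [0.2,-0.187,0,0,0,0.05,0],
  [0.27,-0.25,0,0,0,0.07,0],
  [0.34,-0.32,0,0,0,0.09,0],
  [0.41,-0.385,0,0,0,0.105,0],
  [0.48,-0.45,0,0,0,0.12,0],
  [0.55,-0.515,0,0,0,0.13,0],
  [0.6,-0.56,0,0,0,0.138,0],
  [0.616,-0.576,0,0,0,0.138,0],
])

```text
time_s: 3.95
position: [0.6024, 0.1786, 0.2335]
tcp_rot: [[0.996, -0.086, 0.001], [-0.086, -0.996, 0.001], [0.001, -0.001, -1.0]]
force: [0.3, 0.4, -0.2]
opening: 0.001
grasp_force: 0.0
```

>>> move_arm([
  [0,0,0.03,0,0,0,0],
  [0,0,0.1,0,0,0,0],
  [0,0,0.18,0,0,0,0],
  [0,0,0.26,0,0,0,0],
  [0,0,0.34,0,0,0,0],
  [0,0,0.41,0,0,0,0],
  [0,0,0.48,0,0,0,0],
  [0,0,0.54,0,0,0,0],
  [0,0,0.57,0,0,0,0],
  [0,0,0.575,0,0,0,0],
])

```text
time_s: 4.78
position: [0.5994, 0.1739, 0.0587]
tcp_rot: [[0.996, -0.089, -0.006], [-0.089, -0.996, -0.001], [-0.006, 0.001, -1.0]]
force: [0.1, -0.4, 0.0]
opening: 0.006
grasp_force: 0.0
```

Run:
```python
from h import *
print(bot.read_state()["position"],rel([.602,.1755,.061],-5))
cv2.imwrite("pics/scene1.png",cap("scene")["image"][150:320,190:400].repeat(3,0).repeat(3,1))
```

```text
[0.59942169 0.17394753 0.05874973] (array([ 0.008, -0.006, -0.008]), np.float64(-0.0007))
```

View pics/scene1.png

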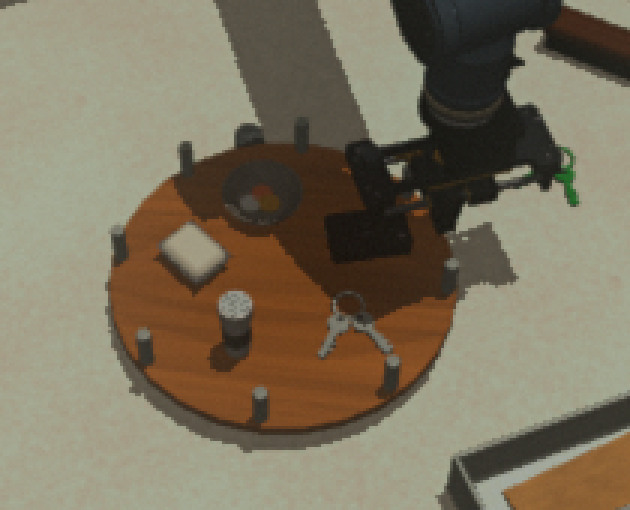

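The fingertip stands at the rim between the two left posts, clear of the power bank. I'll start the arc in 15° calls at about 0.05 m/s.

>>> move_arm([
  [-0.015,0,0,0,0,-0.008,0],
  [-0.029,0.001,0,0,0,-0.017,0],
  [-0.044,0.002,0,0,0,-0.025,0],
  [-0.0585,0.003,0,0,0,-0.033,0],
  [-0.073,0.005,0,0,0,-0.042,0],
  [-0.0875,0.007,0,0,0,-0.05,0],
  [-0.102,0.009,0,0,0,-0.058,0],
  [-0.116,0.012,0,0,0,-0.067,0],
  [-0.131,0.0155,0,0,0,-0.075,0],
  [-0.145,0.019,0,0,0,-0.083,0],
])

```text
time_s: 5.67
position: [0.5578, 0.1736, 0.0614]
tcp_rot: [[0.985, 0.174, 0.0], [0.174, -0.985, 0.0], [0.0, 0.0, -1.0]]
force: [0.7, -1.1, -0.7]
opening: 0.005
grasp_force: 0.0
```

>>> move_arm([
  [-0.015,0,0,0,0,-0.008,0],
  [-0.029,0.001,0,0,0,-0.017,0],
  [-0.044,0.002,0,0,0,-0.025,0],
  [-0.0585,0.003,0,0,0,-0.033,0],
  [-0.073,0.005,0,0,0,-0.042,0],
  [-0.0875,0.007,0,0,0,-0.05,0],
  [-0.102,0.009,0,0,0,-0.058,0],
  [-0.116,0.012,0,0,0,-0.067,0],
  [-0.131,0.0155,0,0,0,-0.075,0],
  [-0.145,0.019,0,0,0,-0.083,0],
])

```text
time_s: 6.5
position: [0.5167, 0.1605, 0.0615]
tcp_rot: [[0.907, 0.422, 0.002], [0.422, -0.907, 0.0], [0.002, 0.001, -1.0]]
force: [0.5, -0.2, -0.2]
opening: 0.005
grasp_force: 0.4
```

Run:
```python
from h import *
s=bot.read_state();d=s["position"][:2]-np.array([.5873,.0081]);R=s["tcp_rot"]
print(np.hypot(*d),np.degrees(np.arctan2(d[1],d[0])),np.degrees(np.arctan2(R[1][0],R[0][0])),s["position"],s["force"])
cv2.imwrite("pics/scene2.png",cap("scene")["image"][150:320,190:400].repeat(3,0).repeat(3,1))
```

```text
0.16791140741428398 114.85606543951583 24.945227069360165 [0.51672009 0.1604572  0.06150379] [ 0.53342096 -0.18874167 -0.15952613]
```

View pics/scene2.png

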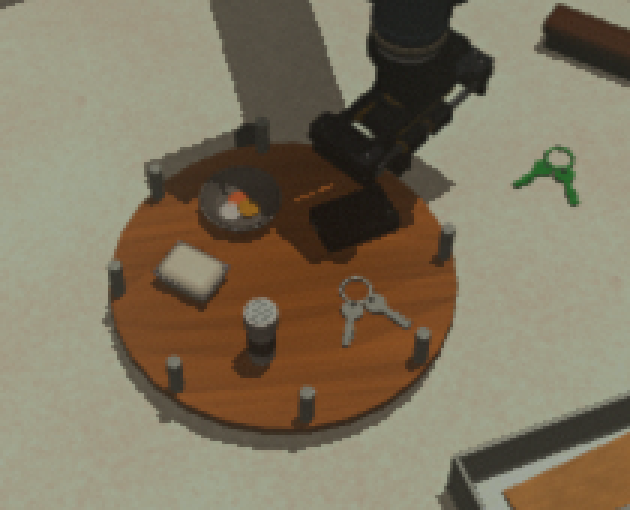

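The tray has turned about 13°, everything on it rides along, and the force is small. I'll continue.

>>> move_arm([
  [-0.015,0,0,0,0,-0.008,0],
  [-0.029,0.001,0,0,0,-0.017,0],
  [-0.044,0.002,0,0,0,-0.025,0],
  [-0.0585,0.003,0,0,0,-0.033,0],
  [-0.073,0.005,0,0,0,-0.042,0],
  [-0.0875,0.007,0,0,0,-0.05,0],
  [-0.102,0.009,0,0,0,-0.058,0],
  [-0.116,0.012,0,0,0,-0.067,0],
  [-0.131,0.0155,0,0,0,-0.075,0],
  [-0.145,0.019,0,0,0,-0.083,0],
])

```text
time_s: 7.38
position: [0.4799, 0.1371, 0.0615]
tcp_rot: [[0.768, 0.641, 0.002], [0.641, -0.768, 0.0], [0.002, 0.001, -1.0]]
force: [1.0, -0.3, -0.0]
opening: 0.006
grasp_force: 0.4
```

>>> move_arm([
  [-0.015,0,0,0,0,-0.008,0],
  [-0.029,0.001,0,0,0,-0.017,0],
  [-0.044,0.002,0,0,0,-0.025,0],
  [-0.0585,0.003,0,0,0,-0.033,0],
  [-0.073,0.005,0,0,0,-0.042,0],
  [-0.0875,0.007,0,0,0,-0.05,0],
  [-0.102,0.009,0,0,0,-0.058,0],
  [-0.116,0.012,0,0,0,-0.067,0],
  [-0.131,0.0155,0,0,0,-0.075,0],
  [-0.145,0.019,0,0,0,-0.083,0],
])

```text
time_s: 8.22
position: [0.4503, 0.1048, 0.0615]
tcp_rot: [[0.577, 0.817, 0.003], [0.817, -0.577, 0.0], [0.001, 0.002, -1.0]]
force: [1.7, 1.5, 0.4]
opening: 0.004
grasp_force: 0.4
```

>>> move_arm([
  [-0.015,0,0,0,0,-0.008,0],
  [-0.029,0.001,0,0,0,-0.017,0],
  [-0.044,0.002,0,0,0,-0.025,0],
  [-0.0585,0.003,0,0,0,-0.033,0],
  [-0.073,0.005,0,0,0,-0.042,0],
  [-0.0875,0.007,0,0,0,-0.05,0],
  [-0.102,0.009,0,0,0,-0.058,0],
  [-0.116,0.012,0,0,0,-0.067,0],
  [-0.131,0.0155,0,0,0,-0.075,0],
  [-0.145,0.019,0,0,0,-0.083,0],
])

```text
time_s: 9.05
position: [0.4298, 0.0659, 0.0615]
tcp_rot: [[0.347, 0.938, 0.003], [0.938, -0.347, -0.0], [0.001, 0.002, -1.0]]
force: [0.6, -0.2, 0.2]
opening: 0.005
grasp_force: 0.5
```

```bash
cat >> h.py <<'E'
def arc():
    s=bot.read_state();d=s["position"][:2]-np.array([.5873,.0081]);R=s["tcp_rot"]
    print("r",np.hypot(*d),"az",np.degrees(np.arctan2(d[1],d[0]))%360,"yaw",np.degrees(np.arctan2(R[1][0],R[0][0])),s["position"],s["force"],s["joint_positions"])
E
python3 -c "from h import *;arc()"
```

```text
r 0.1677514931029608 az 159.85191002327997 yaw 69.7110295538405 [0.42981398 0.06588163 0.06147362] [ 0.57671095 -0.17342521  0.20137347] [-6.08060578e+00  3.50469468e+01  1.17114654e+02  1.67824516e-02
  2.76946472e+01  1.41935660e+01]
```

>>> move_arm([
  [-0.015,0,0,0,0,-0.008,0],
  [-0.029,0.001,0,0,0,-0.017,0],
  [-0.044,0.002,0,0,0,-0.025,0],
  [-0.0585,0.003,0,0,0,-0.033,0],
  [-0.073,0.005,0,0,0,-0.042,0],
  [-0.0875,0.007,0,0,0,-0.05,0],
  [-0.102,0.009,0,0,0,-0.058,0],
  [-0.116,0.012,0,0,0,-0.067,0],
  [-0.131,0.0155,0,0,0,-0.075,0],
  [-0.145,0.019,0,0,0,-0.083,0],
])

```text
time_s: 9.88
position: [0.4198, 0.0231, 0.0614]
tcp_rot: [[0.093, 0.996, 0.002], [0.996, -0.093, -0.0], [-0.0, 0.002, -1.0]]
force: [1.2, 0.8, 0.5]
opening: 0.007
grasp_force: 0.5
```

>>> move_arm([
  [-0.015,0,0,0,0,-0.008,0],
  [-0.029,0.001,0,0,0,-0.017,0],
  [-0.044,0.002,0,0,0,-0.025,0],
  [-0.0585,0.003,0,0,0,-0.033,0],
  [-0.073,0.005,0,0,0,-0.042,0],
  [-0.0875,0.007,0,0,0,-0.05,0],
  [-0.102,0.009,0,0,0,-0.058,0],
  [-0.116,0.012,0,0,0,-0.067,0],
  [-0.131,0.0155,0,0,0,-0.075,0],
  [-0.145,0.019,0,0,0,-0.083,0],
])

```text
time_s: 10.72
position: [0.4211, -0.0207, 0.0614]
tcp_rot: [[-0.167, 0.986, 0.001], [0.986, 0.167, -0.0], [-0.0, 0.001, -1.0]]
force: [-0.4, 1.6, -0.4]
opening: 0.009
grasp_force: 0.5
```

>>> move_arm([
  [-0.015,0,0,0,0,-0.008,0],
  [-0.029,0.001,0,0,0,-0.017,0],
  [-0.044,0.002,0,0,0,-0.025,0],
  [-0.0585,0.003,0,0,0,-0.033,0],
  [-0.073,0.005,0,0,0,-0.042,0],
  [-0.0875,0.007,0,0,0,-0.05,0],
  [-0.102,0.009,0,0,0,-0.058,0],
  [-0.116,0.012,0,0,0,-0.067,0],
  [-0.131,0.0155,0,0,0,-0.075,0],
  [-0.145,0.019,0,0,0,-0.083,0],
])

```text
time_s: 11.55
position: [0.4336, -0.0626, 0.0613]
tcp_rot: [[-0.415, 0.91, 0.0], [0.91, 0.415, 0.0], [-0.0, 0.0, -1.0]]
force: [0.0, 0.8, 0.3]
opening: 0.007
grasp_force: 0.4
```

Run:
```python
from h import *
arc()
c=cap("scene");cv2.imwrite("pics/scene3.png",c["image"][150:320,190:400].repeat(3,0).repeat(3,1))
```

```text
r 0.16916521647697916 az 204.69350312981192 yaw 114.52559273247026 [ 0.433604   -0.06257115  0.06133371] [0.03049424 0.84761167 0.27311822] [-2.28961440e+01  3.51737159e+01  1.16569732e+02  2.36745496e-02
  2.82316432e+01 -4.74425950e+01]
```

View pics/scene3.png

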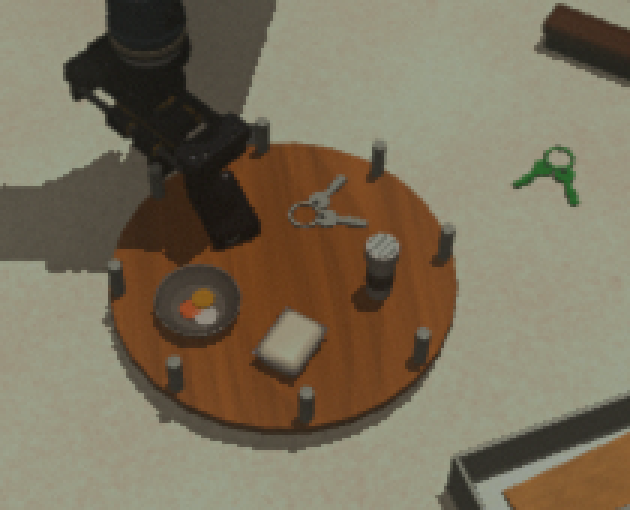

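Run:
```python
from h import *
c=cap("scene");o=np.array([.5873,.0081])
for n,p,z in[("ring",(303,214),.036),("tip1",(343,179),.036),("tip2",(366,222),.036),("mid",(324,208),.036),("postA",(379,143),.079),("postB",(262,120),.079)]:
    q=onz(c,(190+p[0]/3-.3,150+p[1]/3-.3),z)-o;print(n,np.hypot(*q),np.degrees(np.arctan2(q[1],q[0])))
```

```text
ring 0.07448863350452462 142.78459333299398
tip1 0.1323267624242043 130.8657394521948
tip2 0.10359765481959253 105.10258332191026
mid 0.08955900204430478 130.9728424530243
postA 0.16118608305580548 121.68611189781062
postB 0.16130350783030512 166.2521072699989
```

>>> move_arm([
  [-0.015,0,0,0,0,-0.008,0],
  [-0.029,0.001,0,0,0,-0.017,0],
  [-0.044,0.002,0,0,0,-0.025,0],
  [-0.0585,0.003,0,0,0,-0.033,0],
  [-0.073,0.005,0,0,0,-0.042,0],
  [-0.0875,0.007,0,0,0,-0.05,0],
  [-0.102,0.009,0,0,0,-0.058,0],
  [-0.116,0.012,0,0,0,-0.067,0],
  [-0.131,0.0155,0,0,0,-0.075,0],
  [-0.145,0.019,0,0,0,-0.083,0],
])

```text
time_s: 12.48
position: [0.4561, -0.0993, 0.0611]
tcp_rot: [[-0.635, 0.772, -0.001], [0.772, 0.635, 0.001], [0.001, -0.0, -1.0]]
force: [-0.4, 0.9, 0.3]
opening: 0.004
grasp_force: 0.4
```

>>> move_arm([
  [-0.015,0,0,0,0,-0.008,0],
  [-0.029,0.001,0,0,0,-0.017,0],
  [-0.044,0.002,0,0,0,-0.025,0],
  [-0.0585,0.003,0,0,0,-0.033,0],
  [-0.073,0.005,0,0,0,-0.042,0],
  [-0.0875,0.007,0,0,0,-0.05,0],
  [-0.102,0.009,0,0,0,-0.058,0],
  [-0.114,0.012,0,0,0,-0.065,0],
  [-0.122,0.014,0,0,0,-0.07,0],
  [-0.125,0.0145,0,0,0,-0.072,0],
])

```text
time_s: 13.32
position: [0.484, -0.1261, 0.0611]
tcp_rot: [[-0.792, 0.611, 0.0], [0.611, 0.792, -0.0], [-0.0, -0.0, -1.0]]
force: [-0.0, 0.1, 0.0]
opening: 0.003
grasp_force: 0.4
```

Run:
```python
from h import *
arc();c=cap("scene");cv2.imwrite("pics/scene4.png",c["image"][150:320,190:400].repeat(3,0).repeat(3,1))
```

```text
r 0.16936780728424994 az 232.41847358310136 yaw 142.36891774362556 [ 0.48400432 -0.12612167  0.06112092] [-0.00847498  0.07964456  0.04696822] [-2.74253533e+01  3.73083397e+01  1.07690223e+02 -6.19653332e-03
  3.49829527e+01 -7.97891947e+01]
```

View pics/scene4.png

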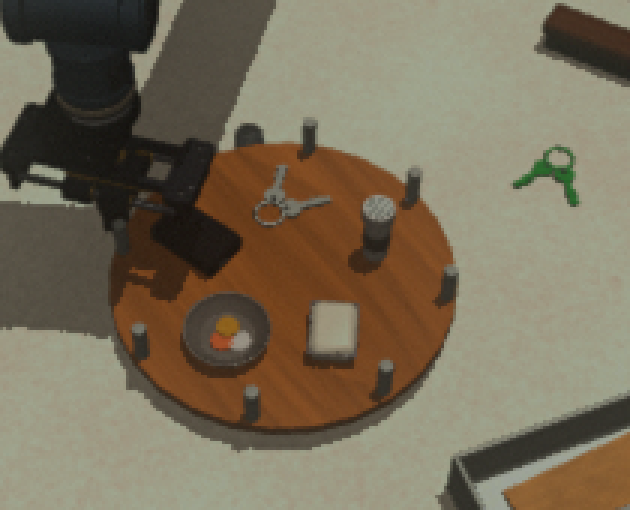

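Turned about 132° so far, and the keys are at azimuth 158°. About 12° remain, with a soft stop.

>>> move_arm([
  [-0.013,0,0,0,0,-0.007,0],
  [-0.027,0.001,0,0,0,-0.015,0],
  [-0.041,0.002,0,0,0,-0.023,0],
  [-0.055,0.003,0,0,0,-0.031,0],
  [-0.068,0.004,0,0,0,-0.039,0],
  [-0.08,0.006,0,0,0,-0.046,0],
  [-0.091,0.0075,0,0,0,-0.052,0],
  [-0.101,0.009,0,0,0,-0.058,0],
  [-0.109,0.0105,0,0,0,-0.0625,0],
  [-0.114,0.012,0,0,0,-0.0655,0],
])

```text
time_s: 14.2
position: [0.5134, -0.1442, 0.061]
tcp_rot: [[-0.9, 0.435, 0.0], [0.435, 0.9, -0.0], [-0.0, 0.0, -1.0]]
force: [-0.1, -0.7, -0.4]
opening: 0.01
grasp_force: 0.4
```

Run:
```python
from h import *
arc();c=cap("scene");cv2.imwrite("pics/scene5.png",cv2.resize(c["image"][180:300,210:360],None,fx=4,fy=4,interpolation=cv2.INTER_CUBIC))
```

```text
r 0.16931145110799373 az 244.11304467442957 yaw 154.18866897347976 [ 0.51337913 -0.14422227  0.0610415 ] [-0.06424533 -0.67183528 -0.39651239] [-2.77065604e+01  3.86719602e+01  1.02899674e+02  2.02047900e-03
  3.84125646e+01 -9.18968125e+01]
```

View pics/scene5.png

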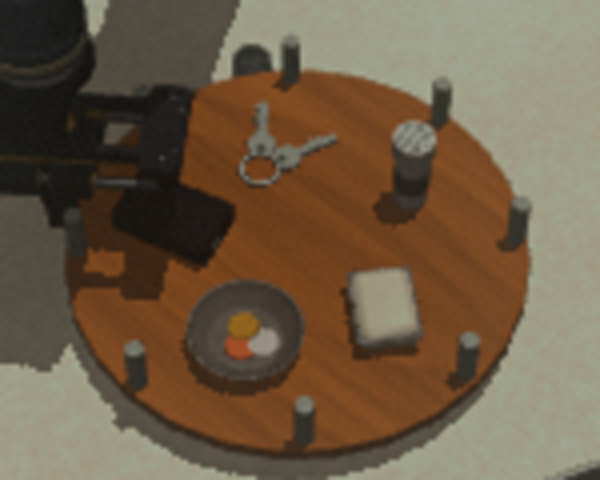

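Run:
```python
from h import *
c=cap("scene");o=np.array([.5873,.0081])
for n,p,z in[("ring",(260,168),.036),("tip1",(262,102),.036),("tip2",(337,137),.036),("mid",(276,146),.036),("post",(290,42),.079),("post",(442,87),.079),("post",(520,204),.079)]:
    q=onz(c,(210+(p[0]+.5)/4-.5,180+(p[1]+.5)/4-.5),z)-o;print(n,np.hypot(*q),np.degrees(np.arctan2(q[1],q[0])))
```

```text
ring 0.07486478251143874 -179.2820527917657
tip1 0.1368988471951611 170.29155981263446
tip2 0.10380068792554441 141.7190190286944
mid 0.09198434470615416 168.84817198571804
post 0.15823044790564136 160.71645147245306
post 0.15663033372443366 114.78834124686115
post 0.15894913485160647 70.0630364279164
```

The keys' middle is at azimuth about 169–170°, against 170° for the tongue. I'll back off from the post and then lift.

>>> move_arm([
  [0.008,0,0,0,0,0,0],
  [0.02,0,0,0,0,0,0],
  [0.035,0,0,0,0,0,0],
  [0.05,-0.005,0,0,0,0,0],
  [0.06,-0.01,0,0,0,0,0],
  [0.06,-0.01,-0.04,0,0,0,0],
  [0.06,-0.01,-0.12,0,0,0,0],
  [0.06,-0.01,-0.22,0,0,0,0],
  [0.06,-0.01,-0.32,0,0,0,0],
  [0.06,-0.01,-0.42,0,0,0,0],
])

```text
time_s: 15.13
position: [0.4947, -0.1386, 0.1881]
tcp_rot: [[-0.9, 0.437, -0.001], [0.437, 0.9, 0.001], [0.001, 0.0, -1.0]]
force: [0.5, -0.5, -0.1]
opening: 0.004
grasp_force: 0.0
```

>>> move_arm([
  [0,-0.06,-0.06,0,0,0,0],
  [0,-0.14,-0.1,0,0,0,0],
  [0,-0.23,-0.1,0,0,0,0],
  [0,-0.32,-0.1,0,0,0,0],
  [0,-0.41,-0.1,0,0,0,0],
  [0,-0.5,-0.1,0,0,0,0],
  [0,-0.59,-0.1,0,0,0,0],
  [0,-0.66,-0.1,0,0,0,0],
  [0,-0.7,-0.1,0,0,0,0],
  [0,-0.7,-0.1,0,0,0,0],
])

```text
time_s: 15.97
position: [0.4029, -0.3299, 0.217]
tcp_rot: [[-0.898, 0.439, 0.0], [0.439, 0.898, -0.001], [-0.001, -0.001, -1.0]]
force: [0.4, 0.1, -0.5]
opening: 0.009
grasp_force: 0.0
```

Run:
```python
from h import *
c=cap("top");cv2.imwrite("pics/top6.png",cv2.resize(c["image"][125:275,205:360],None,fx=4,fy=4,interpolation=cv2.INTER_CUBIC))
o=np.array([.5873,.0081])
for r in nets.find_in("top","keys_mid")+nets.find_in("top","keys"):
    q=onz(c,r["location"],.036)-o;print(r,np.hypot(*q),np.degrees(np.arctan2(q[1],q[0])))
```

```text
{'location': [274.9, 221.3], 'conf': 0.74} 0.09279978272704799 169.66122331157595
{'location': [170.9, 205.2], 'conf': 0.72} 0.31099252846899555 98.72367079385148
{'location': [275.1, 221.6], 'conf': 0.68} 0.09353056656680217 170.09156346462163
```

View pics/top6.png

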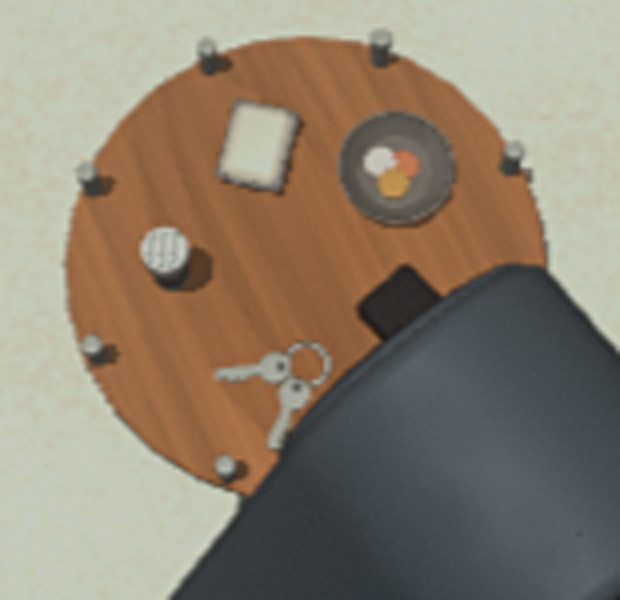

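The arm is clear of the tray. The steel keys are at crop (275,390), i.e. azimuth 170° and r = 93 mm, in line with the tongue. Everything else is upright and in place.

```bash
python3 -c "
from h import *
print(workorder.hand_in())"
```

```text
the job is handed in; nothing more can be done
None
```

The job is handed in: the tray was turned about 144° anticlockwise by pushing one rim post. The keys now lie at the front, within about 1° (1–2 mm) of the tongue's centreline. Nothing was seen to slide or tip, and the fingers are clear of the tray.

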